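# Find the rocking corner of the carving plate and press its shim flat

## Robot

A 7-joint arm with a two-finger parallel gripper is mounted at the origin on the work surface. World frame = base frame: x ahead of the robot, y to its left, z up, the work surface at z = 0. Lengths are in m, angles in rad, forces in N, time in s.
With the tool pointing down it reaches from about 0.425 to 0.875 m from the base axis. Payload 4.7 kg.
Tool frame: the origin (TCP) lies between the finger pads; the fingertips stand ctrl.tip_reach ahead of it and the grasp point (between the pads) lies 5 mm behind it (ctrl.tip_reach is the distance from the TCP to the fingertips, in m); z points along the fingers, y is the direction in which the jaws open and shut (so a half turn about z gives the same grasp; the last joint's range is limited). The gripper opens to 87 mm and grips with 3 to 60 N. Pads are 19 mm wide; open, the fingers measure 117 mm over their backs; the gripper's body (75 mm by 190 mm) begins 51 mm behind the grasp point.
Start: joints at [-1.212, 0.321, -0.07, 1.45, 0.023, 1.371, -0.057], TCP at [0.22, 0.612, 0.237] pointing down, gripper open.
Joint ranges: [-2.86, 2.86], [-0.3, 2.09], [-1.38, 1.24], [0.06, 2.45], [-1.56, 4.7], [0.09, 2.05], [-2.69, 2.69]. Speed limits (rad/s): [2.57, 2.57, 3.14, 3.14, 3.14, 3.14, 3.14].

## Interface

Orientations are given as a rotation vector (axis times angle).
In Python, from bench import ctrl gives the robot as it stands.
- The arm moves only by the shell command python3 -m handwheel 'ROWS' [FORCE]. ROWS is JSON, a list of rows, each a list of 7 numbers: the shift along the tool's x, y, z in mm, then the turn, a rotation vector about the tool's x, y, z in rad, then the gripper's target within -1 to 1 (shut at 1, half-way at 0, fully open at -1). In form: [[dx, dy, dz, ax, ay, az, grip], ...]. A call has 1 to 12 rows; each row is the pose to reach, as a shift and turn from the pose commanded when the call began, along the tool's axes at that moment; what a row does not reach only later rows make up. A row lasts 1/8 s, in which the tool goes at most 62.5 mm and 10.7 degrees, less where a joint would pass 70% of its speed; a pose out of reach is approached as far as the arm can. A call with a gripper value outside its range is refused whole. The fingers move at their own pace and stop on an object; FORCE is the grip in N (left out, the last holds). Time passes only in rows, so rows that repeat a pose let the fingers close. It gives the time, the measured TCP pose, the force and the opening at its end, in the units of the state.
- ctrl.get_state(): the state, without advancing time (a new reading comes with each control period).
- ctrl.get_image(name): name is "scene" or "top" or "wrist"; returns the picture (480x640x3 uint8, red, green, blue); there is no depth.
- ctrl.camera_model(name): a dict with "mtx" (3x3 intrinsics, pixels), "k1" (the pictures are not rectified: a ray, as slopes to the right and down, at radius r is drawn at 1 + k1 r^2 times it, then the intrinsics apply), "xyz" and "orientation" of the camera in the world. Camera axes: x right, y up, looking along -z (the intrinsics and any distortion apply to the point x, -y, -z); pixel columns grow to the right and rows downward; lengths in m; the calibration is good to about 2 mm. A picture is of the moment at which its call begins: read the wrist's pose just before it. camera_model takes no time and is no camera call; for the wrist camera it gives the pose at the moment of the call.
- ctrl.close_job(): hands the job in, once; it reports no verdict.
The state is a dict: "time": time; "joint_positions": joint angles; "qd": joint speeds; "joint_torque": joint torques, N m; "position": TCP position; "tool_rot": TCP orientation; "ft_force": force on the tool from outside, world axes, zero at the start; "torque": the same for the moment, N m; "grip_width": opening from 0.0 (shut) to 1.0 (fully open).
Only numpy, scipy, OpenCV 4.12 (cv2) and the standard library are available. Lean on these libraries where they do the work, as an engineer would, in place of code of your own. Each camera call takes 0.05 s, during which the arm holds its last target.

## Task

One corner of the oak carving plate rocks on its stand: press the plate's corners with a fingertip until you find the one that gives, pushing it right down onto its foot. Then press the brass shim beside that corner down fully flat, so that the plate lies level and firm, and leave the other three shims standing up. Only touch and press: pinch or lift nothing, do not shift the plate, and leave the tools and oddments where they lie.

Things in the scene. Friction and masses are not known exactly. Their poses are not given: they have to be found in the camera images.
- stand: Fixed dark wooden board, 210 (x) x 330 (y) x 20 mm; origin at the centre of its underside on the bench, z up. 'near' = its -x side (robot), 'far' = +x, 'left' = +y, 'right' = -y. Hidden under the plate: a central pedestal 60 mm across and four steel feet at x +-60, y +-75 mm. Steel stops, tops 50 mm above the bench, stand outside the middles of the plate's sides.
- plate: Loose oak plate, 160 x 180 x 18 mm, 0.6-1.05 kg, with a rosette in its middle (110 mm across, 26 mm high). Origin: centre of underside, 42 mm above the bench; axes as the stand's. Three corners stay firm when pressed. The fourth (any, unseen) has a foot 5 mm short: under 3 to 5 N it sinks 5 mm onto its foot, the opposite corner rising, and comes back level when let go.
- corner_near_left (a point): Point on the plate's top, over the foot of the near left corner, 15 mm in from the plate's left or right edge and 20 mm from its near or far edge: the place to press the corner. 60 mm above the bench when level.
- corner_near_right (a point): Point on the plate's top, over the foot of the near right corner, 15 mm in from the plate's left or right edge and 20 mm from its near or far edge: the place to press the corner. 60 mm above the bench when level.
- corner_far_left (a point): Point on the plate's top, over the foot of the far left corner, 15 mm in from the plate's left or right edge and 20 mm from its near or far edge: the place to press the corner. 60 mm above the bench when level.
- corner_far_right (a point): Point on the plate's top, over the foot of the far right corner, 15 mm in from the plate's left or right edge and 20 mm from its near or far edge: the place to press the corner. 60 mm above the bench when level.
- tab_near_left (a point): Centre of the top of the round thumb pad (24 mm across) on the near left corner's brass shim: press here. 27 mm above the bench when flat, 40 to 42 mm at the start. The shim is a leaf 26 mm wide, sticking out 52 mm from its hinge to the stand's left (+y) side; the pad lies 40 mm out from the hinge (along the stand's x, 8 mm outside the plate's edge).
- tab_near_right (a point): Centre of the top of the round thumb pad (24 mm across) on the near right corner's brass shim: press here. 27 mm above the bench when flat, 40 to 42 mm at the start. The shim is a leaf 26 mm wide, sticking out 52 mm from its hinge to the stand's right (-y) side; the pad lies 40 mm out from the hinge (along the stand's x, 8 mm outside the plate's edge).
- tab_far_left (a point): Centre of the top of the round thumb pad (24 mm across) on the far left corner's brass shim: press here. 27 mm above the bench when flat, 40 to 42 mm at the start. The shim is a leaf 26 mm wide, sticking out 52 mm from its hinge to the stand's left (+y) side; the pad lies 40 mm out from the hinge (along the stand's x, 8 mm outside the plate's edge).
- tab_far_right (a point): Centre of the top of the round thumb pad (24 mm across) on the far right corner's brass shim: press here. 27 mm above the bench when flat, 40 to 42 mm at the start. The shim is a leaf 26 mm wide, sticking out 52 mm from its hinge to the stand's right (-y) side; the pad lies 40 mm out from the hinge (along the stand's x, 8 mm outside the plate's edge).
- shim_near_left (a joint): Angle of the near left corner's shim: 0 to 0.04 (standing up) at the start, 0.36 rad fully flat. It stays where it is left; pressing takes 6 to 7 N on its pad. As it goes flat its hidden inner end lifts that corner's foot by 5 mm: this fills the gap at the rocking corner, but lifts a firm corner off level (about 10 N).
- shim_near_right (a joint): Angle of the near right corner's shim: 0 to 0.04 (standing up) at the start, 0.36 rad fully flat. It stays where it is left; pressing takes 6 to 7 N on its pad. As it goes flat its hidden inner end lifts that corner's foot by 5 mm: this fills the gap at the rocking corner, but lifts a firm corner off level (about 10 N).
- shim_far_left (a joint): Angle of the far left corner's shim: 0 to 0.04 (standing up) at the start, 0.36 rad fully flat. It stays where it is left; pressing takes 6 to 7 N on its pad. As it goes flat its hidden inner end lifts that corner's foot by 5 mm: this fills the gap at the rocking corner, but lifts a firm corner off level (about 10 N).
- shim_far_right (a joint): Angle of the far right corner's shim: 0 to 0.04 (standing up) at the start, 0.36 rad fully flat. It stays where it is left; pressing takes 6 to 7 N on its pad. As it goes flat its hidden inner end lifts that corner's foot by 5 mm: this fills the gap at the rocking corner, but lifts a firm corner off level (about 10 N).
- drawer_pull: Bystander: turned dark wooden drawer pull, 28 mm across, 34 mm tall, standing on the stand's board between the two left shims. Origin under its foot.
- oilstone: Bystander: small grey slip stone, 34 x 24 x 12 mm, lying on the stand's board between the two right shims. Origin under its centre.
- gouge_long: Bystander: carving gouge, about 235 mm long, wooden handle 27 mm thick, on the bench to the left. Origin under its middle, blade to its +x.
- gouge_short: Bystander: carving gouge, about 205 mm long, on the bench to the right. Origin under its middle, blade to its +x.
- mallet: Bystander: round brass-headed carver's mallet, about 195 mm long, head 62 mm across, lying on the bench to the near left. Origin under the head's rear end, head to its +x.
- offcut: Bystander: oak offcut, 50 x 36 x 25 mm, on the bench beyond the stand. Origin under its centre.
- wax_tin: Bystander: flat round tin, 68 mm across, 30 mm tall, on the bench to the near right. Origin under its centre.
Mind the look-alikes: they are no part of the job. Of the things like the plate, leave any that is green or pink; of the rest the larger one is meant.

How it is judged:
By the outcome, as a careful person would: the job done as asked, in the order asked, and still so for the second after the job is handed in, with the robot touching nothing.
It also fails if it takes over 48 s, if anything falls off the work surface, if the arm or the gripper's body presses on something with over 40 N, if the wrist force passes 120 N, or if a joint passes its speed limit or range.

## Working session

There is one attempt and no reset: what is moved stays moved. The work goes in short steps, Python scripts to look and compute and a shell command to move; the robot and the scene stay as the last step left them, time stands still between calls to the robot, and variables do not carry over. Pictures are saved under pics/ and viewed, and the job is handed in when it is done.

```bash
mkdir -p pics; ls; python3 - <<'E'
from bench import ctrl
import cv2
s=ctrl.get_state(); print({k:(v if not hasattr(v,'tolist') else v.tolist()) for k,v in s.items()}, ctrl.tip_reach)
for n in("scene","top"):
    m=ctrl.camera_model(n); print(n,m)
    cv2.imwrite(f"pics/{n}0.png",ctrl.get_image(n)[:,:,::-1])
E
```

```text
pics
{'time': 0.0, 'joint_positions': [-1.2118838190116692, 0.3218557219918902, -0.07011042317782121, 1.4516764170679877, 0.022565165805724215, 1.370774988725326, -0.056930411325974414], 'qd': [-0.0004441859446860259, 0.000490309980234579, 0.0010643899652017347, 0.000874149215257854, -9.45997515559285e-05, 0.0010250353532383618, 0.0006725611126455333], 'joint_torque': [0.00021153268789930735, -49.12889242172241, -0.403726939111948, -31.252670288085938, -0.06403632229194045, 0.04372875555418432, 0.00014518628177029314], 'position': [0.21955565004807376, 0.6112416761348685, 0.23543970331874214], 'tool_rot': [-0.5388760160147105, -3.0947487993310006, 0.002996209311821304], 'ft_force': [-0.09670240734704601, -0.5286357140738164, 0.6852963266687828], 'torque': [0.02043467087594199, -0.03226256772165033, 0.02057648013725576], 'grip_width': 1.0013549578219696} 0.014
scene {'mtx': array([[513.47764018,   0.        , 328.39402587],
       [  0.        , 513.47764018, 237.49103934],
       [  0.        ,   0.        ,   1.        ]]), 'k1': 0.003981102447121007, 'xyz': array([1.14810156, 0.76689747, 0.68369938]), 'orientation': array([0.45382506, 1.20423241, 2.20524766])}
top {'mtx': array([[487.91891036,   0.        , 319.34246077],
       [  0.        , 487.91891036, 247.21197976],
       [  0.        ,   0.        ,   1.        ]]), 'k1': -0.07796399285077482, 'xyz': array([0.40934429, 0.00921478, 1.30305796]), 'orientation': array([ 0.08834639, -0.09985984, -1.57900605])}
```

View pics/scene0.png

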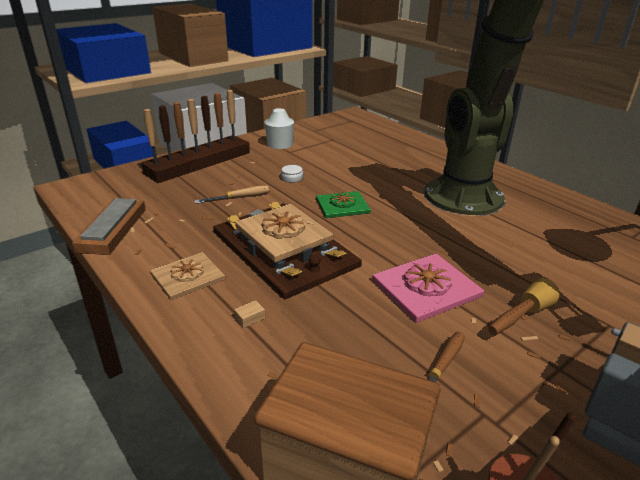

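View pics/top0.png

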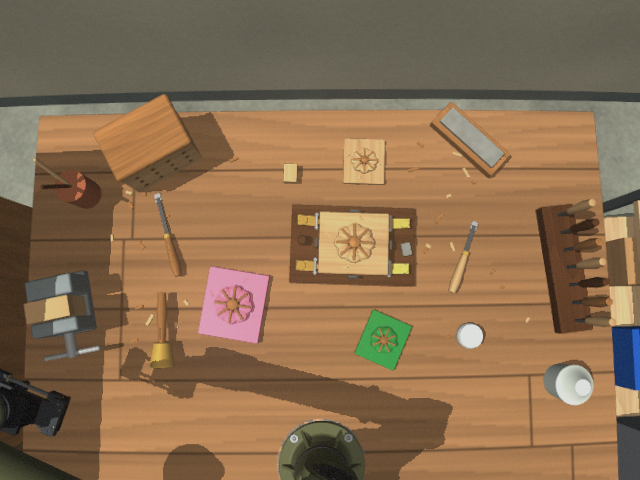

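Plate-like things in the top view are pink (234,304), green (384,340), a small oak one (364,161), and a larger oak one on the dark stand (354,243). The last is the one meant: it isn't green or pink, and it is the larger of the two oak ones. I'll confirm it with a crop.

```bash
cat > h.py <<'E'
import numpy as np, cv2
from scipy.spatial.transform import Rotation as R
def cam(m):
    return m['mtx'],np.array([m['k1'],0,0,0,0]),np.array(m['xyz']),R.from_rotvec(m['orientation']).as_matrix()
def plane(m,uv,z):
    K,d,c,Rm=cam(m)
    p=cv2.undistortPoints(np.array(uv,float).reshape(-1,1,2),K,d).reshape(-1,2)
    r=np.c_[p[:,0],-p[:,1],-np.ones(len(p))]@Rm.T
    return c+r*((z-c[2])/r[:,2])[:,None]
def proj(m,X):
    K,d,c,Rm=cam(m); q=(np.array(X,float).reshape(-1,3)-c)@Rm*[1,-1,-1]
    return cv2.projectPoints(q,np.zeros(3),np.zeros(3),K,d)[0].reshape(-1,2)
E
python3 - <<'E'
import cv2
a=cv2.imread('pics/top0.png')[190:300,275:430]
b=cv2.imread('pics/scene0.png')[185:305,200:370]
cv2.imwrite('pics/c_top.png',cv2.resize(a,None,fx=5,fy=5,interpolation=2)); cv2.imwrite('pics/c_sc.png',cv2.resize(b,None,fx=4.5,fy=4.5,interpolation=2))
E
```

```text
(no output)
```

View pics/c_top.png

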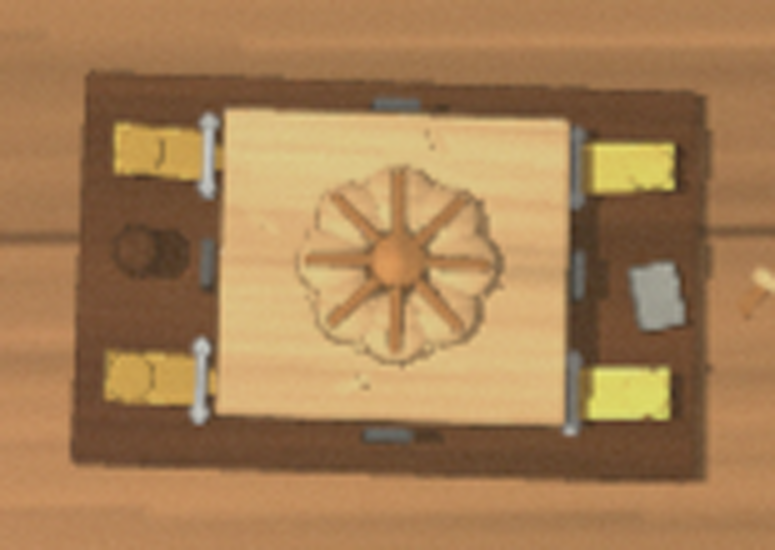

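View pics/c_sc.png

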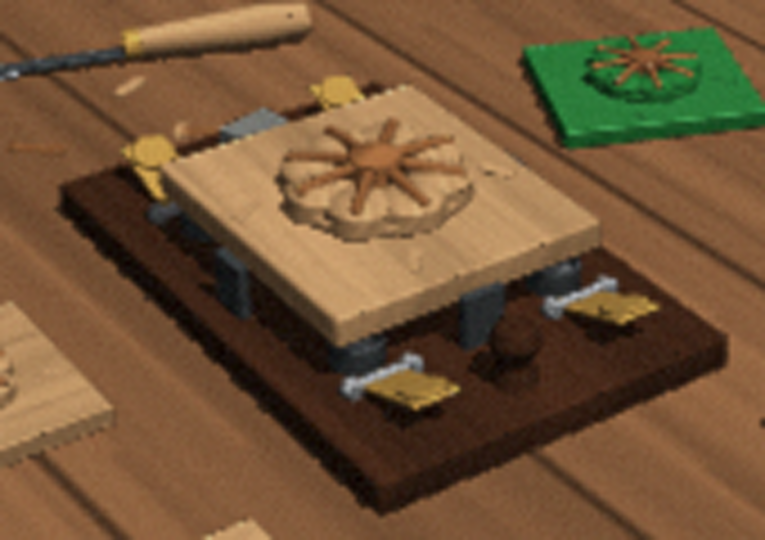

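The crop confirms that the larger oak plate sits on the dark stand, with its corners at crop pixels (225,107), (569,119), (566,425) and (218,414) and the shims at its left and right. Next I'll measure the poses.

```bash
cat > m.py <<'E'
from bench import ctrl
from h import *
m=ctrl.camera_model('top'); f=lambda a:np.array(a,float)/5+[275-.4,190-.4]
P=plane(m,f([(225,107),(569,119),(566,425),(218,414)]),.06)   # FL FR NR NL
S=plane(m,f([(90,72),(706,93),(705,480),(73,462)]),.02)
for n,Q in(('plate',P),('stand',S)):
    c=Q.mean(0); ex=(Q[0]+Q[1]-Q[2]-Q[3]); ey=(Q[0]+Q[3]-Q[1]-Q[2])
    print(n,c.round(4),np.degrees(np.arctan2(ex[1],ex[0])).round(2),np.degrees(np.arctan2(-ey[0],ey[1])).round(2),np.linalg.norm(ex)/2,np.linalg.norm(ey)/2)
ms=ctrl.camera_model('scene')
# scene view plate corners: crop 4.5 offset 200,185
g=lambda a:np.array(a,float)/4.5+[200-.4,185-.4]
Q=plane(ms,g([(338,322),(164,170),(407,87),(602,222)]),.06) # FL, FR, NR, NL
print('scene plate',Q.round(4),Q.mean(0)); print(P.round(4))
E
python3 m.py
```

```text
plate [ 0.5698 -0.0888  0.06  ] -2.02 -2.48 0.15908861782703995 0.1783148760454265
stand [ 0.5697 -0.0916  0.02  ] -2.4 -2.37 0.20819087696288907 0.332086021444554
scene plate [[ 0.6532 -0.0007  0.06  ]
 [ 0.6458 -0.1735  0.06  ]
 [ 0.4912 -0.1703  0.06  ]
 [ 0.4959  0.0066  0.06  ]] [ 0.57154716 -0.08448243  0.06      ]
[[ 0.6532 -0.0024  0.06  ]
 [ 0.6454 -0.1809  0.06  ]
 [ 0.4865 -0.1749  0.06  ]
 [ 0.4941  0.0029  0.06  ]]
```

```bash
cat > t.py <<'E'
from bench import ctrl
from h import *
C=np.array([.570,-.089]); yaw=np.radians(-2.3)
Rs=np.array([[np.cos(yaw),-np.sin(yaw)],[np.sin(yaw),np.cos(yaw)]])
W=lambda x,y:C+Rs@np.array([x,y])
pts={}
for a,sx in(('near',-1),('far',1)):
    for b,sy in(('left',1),('right',-1)):
        pts[f'corner_{a}_{b}']=W(60*sx/1e3,75*sy/1e3); pts[f'tab_{a}_{b}']=W(60*sx/1e3,138*sy/1e3)
ex=Rs[:,0]
Rt=np.c_[np.r_[Rs[:,1],0],np.r_[ex,0],[0,0,-1]]
if np.linalg.det(Rt)<0: Rt[:,0]*=-1
E
cat > go.py <<'E'
import sys
from t import *
def report():
    s=ctrl.get_state(); p=s['position']; Rc=R.from_rotvec(s['tool_rot']).as_matrix()
    print('t',round(s['time'],2),'p',p.round(4) if hasattr(p,'round') else p,'tipz',round(p[2]-ctrl.tip_reach,4),'F',np.round(s['ft_force'],2),'grip',round(s['grip_width'],2))
    print('turn',(R.from_matrix(Rc.T@Rt).as_rotvec()).round(3))
    for k in sys.argv[1:]:
        n,z=k.split('@'); q=np.r_[pts[n],float(z)/1e3+ctrl.tip_reach]
        print(k,((q-p)@Rc*1e3).round(1))
report()
E
python3 go.py corner_near_left@90 corner_far_left@90 tab_near_left@27; python3 -c "from t import *; print(pts)"
```

```text
t 0.1 p [0.2196 0.6113 0.2356] tipz 0.2216 F [-0.35  0.2  -0.26] grip 1.0
turn [-1.000e-03  1.000e-03  1.266e+00]
corner_near_left@90 [-486.7 -486.9  132.5]
corner_far_left@90 [-601.2 -450.9  132.4]
tab_near_left@27 [-467.8 -426.7  195.3]
{'corner_near_left': array([ 0.51305822, -0.01165251]), 'tab_near_left': array([0.51558652, 0.05129673]), 'corner_near_right': array([ 0.50703845, -0.16153167]), 'tab_near_right': array([ 0.50451015, -0.22448092]), 'corner_far_left': array([ 0.63296155, -0.01646833]), 'tab_far_left': array([0.63548985, 0.04648092]), 'corner_far_right': array([ 0.62694178, -0.16634749]), 'tab_far_right': array([ 0.62441348, -0.22929673])}
```

```bash
python3 -m handwheel '[[-487,-487,60,0,0,1.266,1],[-487,-487,60,0,0,1.266,1],[-487,-487,60,0,0,1.266,1],[-487,-487,60,0,0,1.266,1],[-487,-487,60,0,0,1.266,1],[-487,-487,60,0,0,1.266,1],[-487,-487,60,0,0,1.266,1],[-487,-487,60,0,0,1.266,1],[-487,-487,60,0,0,1.266,1],[-487,-487,60,0,0,1.266,1],[-487,-487,60,0,0,1.266,1],[-487,-487,60,0,0,1.266,1]]'; python3 go.py corner_near_left@80
```

```text
time: 1.6
position: [0.514, -0.0169, 0.1762]
tool_rot: [2.274, 2.165, -0.003]
ft_force: [0.3, 0.1, 0.2]
grip_width: 0.0
t 1.6 p [ 0.514  -0.0169  0.1762] tipz 0.1622 F [0.29 0.12 0.21] grip 0.0
turn [-0.     0.003 -0.009]
corner_near_left@80 [ 5.5 -1.2 82.2]
```

```bash
python3 -m handwheel '[[0,0,0,0,0,0,1],[0,0,0,0,0,0,1]]'; python3 go.py corner_near_left@80; python3 - <<'E'
from t import *
m=ctrl.camera_model('wrist'); im=np.ascontiguousarray(ctrl.get_image('wrist')[:,:,::-1])
for k,q in pts.items():
    u=proj(m,np.r_[q,.06 if 'corner' in k else .041])[0]
    if abs(u).max()<2000: cv2.circle(im,tuple(int(v) for v in u),4,(255,0,255),1)
cv2.imwrite('pics/w1.png',im); print(m['xyz'])
E
```

```text
time: 1.85
position: [0.513, -0.0093, 0.1764]
tool_rot: [-2.262, -2.179, -0.0]
ft_force: [1.3, 0.1, -0.3]
grip_width: 0.005
t 1.85 p [ 0.513  -0.0093  0.1764] tipz 0.1624 F [ 1.32  0.09 -0.33] grip 0.0
turn [-0.001 -0.001  0.003]
corner_near_left@80 [-2.4  0.2 82.4]
[0.5173462  0.06798512 0.32453823]
```

View pics/w1.png

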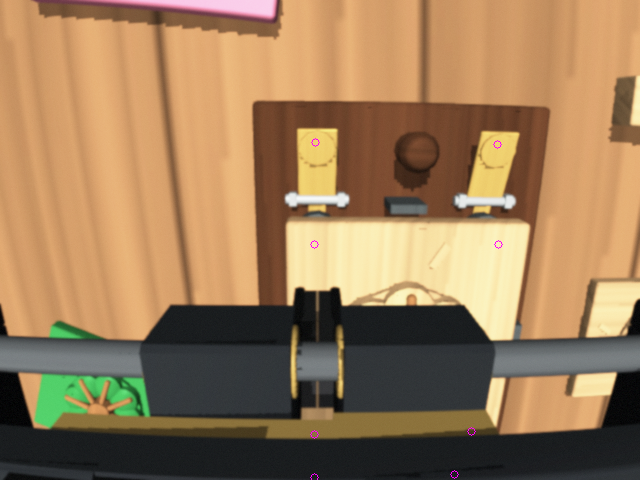

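The wrist picture shows the left shim pads at about (318,148) and (495,150), and the plate's left edge at row 220. My projected corner points, (314,244) and (498,244), lie 16 mm in from that edge, so the model agrees to about 2 mm. Now I'll press near left.

```bash
python3 -m handwheel '[[0,0,60,0,0,0,1],[0,0,90,0,0,0,1],[0,0,90,0,0,0,1],[0,0,90,0,0,0,1]]'; python3 go.py corner_near_left@60
```

```text
time: 2.4
position: [0.5145, -0.0105, 0.0879]
tool_rot: [2.263, 2.177, 0.003]
ft_force: [-0.4, 0.6, 0.3]
grip_width: 0.006
t 2.4 p [ 0.5145 -0.0105  0.0879] tipz 0.0739 F [-0.39  0.56  0.26] grip 0.01
turn [ 0.002 -0.001  0.001]
corner_near_left@60 [-1.3 -1.4 13.9]
```

```bash
python3 -m handwheel '[[0,0,8,0,0,0,1],[0,0,11,0,0,0,1],[0,0,12,0,0,0,1],[0,0,12,0,0,0,1]]'; python3 -m handwheel '[[0,0,1,0,0,0,1],[0,0,2,0,0,0,1],[0,0,2,0,0,0,1]]';python3 -m handwheel '[[0,0,1,0,0,0,1],[0,0,1,0,0,0,1]]'; python3 -m handwheel '[[0,0,1,0,0,0,1],[0,0,1,0,0,0,1]]'; python3 go.py corner_near_left@60
```

```text
time: 2.9
position: [0.5135, -0.0112, 0.0746]
tool_rot: [2.265, 2.176, 0.0]
ft_force: [-0.5, -0.5, -0.9]
grip_width: 0.006
time: 3.28
position: [0.5138, -0.0112, 0.0744]
tool_rot: [-2.265, -2.176, -0.001]
ft_force: [-4.8, 0.7, 13.4]
grip_width: 0.005
time: 3.52
position: [0.5138, -0.0112, 0.0743]
tool_rot: [-2.265, -2.175, -0.002]
ft_force: [-7.6, -0.2, 20.1]
grip_width: 0.007
time: 3.78
position: [0.5139, -0.0111, 0.0742]
tool_rot: [-2.264, -2.175, -0.002]
ft_force: [-10.4, -0.1, 28.2]
grip_width: 0.005
t 3.77 p [ 0.5139 -0.0111  0.0742] tipz 0.0602 F [-10.39  -0.08  28.19] grip 0.0
turn [-0.    -0.002 -0.   ]
corner_near_left@60 [-0.5 -0.8  0.2]
```

Near left is firm: 28 N moved it only 0.2 mm. Next is near right.

```bash
python3 -m handwheel '[[0,0,-10,0,0,0,1],[0,0,-24,0,0,0,1],[0,0,-24,0,0,0,1]]'; python3 go.py corner_near_right@63 corner_near_left@63
```

```text
time: 4.15
position: [0.5145, -0.0111, 0.0957]
tool_rot: [2.264, 2.176, 0.003]
ft_force: [0.5, 0.5, 0.6]
grip_width: 0.008
t 4.15 p [ 0.5145 -0.0111  0.0957] tipz 0.0817 F [0.46 0.52 0.57] grip 0.01
turn [ 0.002 -0.001  0.   ]
corner_near_right@63 [-150.6   -1.5   18.6]
corner_near_left@63 [-0.6 -1.4 18.7]
```

```bash
python3 -m handwheel '[[-60,0,0,0,0,0,1],[-120,0,0,0,0,0,1],[-150,0,0,0,0,0,1],[-150,0,0,0,0,0,1],[-150,0,8,0,0,0,1],[-150,0,15,0,0,0,1],[-150,0,15,0,0,0,1],[-150,0,15,0,0,0,1]]'; python3 go.py corner_near_right@60
```

```text
time: 5.15
position: [0.5076, -0.1605, 0.0795]
tool_rot: [-2.264, -2.178, -0.0]
ft_force: [0.2, 0.3, 1.0]
grip_width: 0.003
t 5.15 p [ 0.5076 -0.1605  0.0795] tipz 0.0655 F [0.2  0.29 0.99] grip 0.0
turn [-0.    -0.     0.001]
corner_near_right@60 [-1.1 -0.6  5.5]
```

```bash
python3 -m handwheel '[[0,0,4,0,0,0,1],[0,0,5,0,0,0,1],[0,0,5,0,0,0,1]]'; for i in 1 2 3; do python3 -m handwheel '[[0,0,0.5,0,0,0,1],[0,0,1,0,0,0,1],[0,0,1,0,0,0,1]]' | grep -v -e tool -e grip; done
```

```text
time: 5.52
position: [0.5075, -0.1611, 0.0746]
tool_rot: [2.265, 2.176, 0.0]
ft_force: [-0.5, -0.5, 0.2]
grip_width: 0.008
time: 5.9
position: [0.5076, -0.1612, 0.0744]
ft_force: [-2.6, 1.0, 7.8]
time: 6.28
position: [0.5077, -0.1612, 0.0743]
ft_force: [-5.8, 1.4, 14.6]
time: 6.65
position: [0.5078, -0.1614, 0.0743]
ft_force: [-7.0, 1.7, 22.2]
```

Near right is firm as well. Far right next, which is +120 mm along tool y.

```bash
python3 -m handwheel '[[0,0,-10,0,0,0,1],[0,0,-18,0,0,0,1],[0,60,-18,0,0,0,1],[0,120,-18,0,0,0,1],[0,120,-18,0,0,0,1],[0,120,-8,0,0,0,1],[0,120,-8,0,0,0,1],[0,120,-8,0,0,0,1]]'; python3 go.py corner_far_right@60
```

```text
time: 7.65
position: [0.6266, -0.166, 0.08]
tool_rot: [-2.266, -2.175, -0.001]
ft_force: [0.4, -0.9, 0.1]
grip_width: 0.004
t 7.65 p [ 0.6266 -0.166   0.08  ] tipz 0.066 F [ 0.43 -0.86  0.07] grip 0.0
turn [ 0.    -0.001 -0.001]
corner_far_right@60 [-0.3  0.4  6. ]
```

```bash
python3 -m handwheel '[[0,0,4,0,0,0,1],[0,0,5,0,0,0,1],[0,0,5,0,0,0,1]]'; for i in 1 2 3; do python3 -m handwheel '[[0,0,0.5,0,0,0,1],[0,0,1,0,0,0,1],[0,0,1,0,0,0,1]]' | grep -v -e tool -e grip; done
```

```text
time: 8.02
position: [0.6273, -0.1658, 0.0746]
tool_rot: [-2.265, -2.177, -0.0]
ft_force: [-0.8, 1.2, -0.6]
grip_width: 0.008
time: 8.4
position: [0.6276, -0.1659, 0.0739]
ft_force: [-0.6, 0.4, 3.7]
time: 8.78
position: [0.6277, -0.1661, 0.0728]
ft_force: [0.6, -0.0, 3.8]
time: 9.15
position: [0.6278, -0.1663, 0.0718]
ft_force: [2.0, -1.4, 3.8]
```

Far right gives way at about 3.8 N. I'll push it right down onto its foot.

```bash
python3 -m handwheel '[[0,0,1,0,0,0,1],[0,0,2,0,0,0,1],[0,0,2,0,0,0,1]]'; for i in 1 2; do python3 -m handwheel '[[0,0,1,0,0,0,1],[0,0,1,0,0,0,1]]' | grep -v -e tool -e grip; done
```

```text
time: 9.52
position: [0.628, -0.1666, 0.0703]
tool_rot: [2.265, 2.175, 0.001]
ft_force: [1.1, -1.5, 5.9]
grip_width: 0.005
time: 9.78
position: [0.6281, -0.1665, 0.0701]
ft_force: [-0.8, -1.5, 9.8]
time: 10.02
position: [0.6283, -0.1665, 0.07]
ft_force: [-1.8, -1.2, 14.7]
```

```bash
python3 -m handwheel '[[0,0,1,0,0,0,1],[0,0,1,0,0,0,1],[0,0,1,0,0,0,1]]'; python3 -m handwheel '[[0,0,-5,0,0,0,1],[0,0,-10,0,0,0,1],[0,0,-20,0,0,0,1],[0,0,-30,0,0,0,1],[0,0,-30,0,0,0,1]]';python3 go.py tab_far_right@50; python3 - <<'E'
from t import *
m=ctrl.camera_model('wrist'); im=np.ascontiguousarray(ctrl.get_image('wrist')[:,:,::-1]); cv2.imwrite('pics/w2.png',im)
im=np.ascontiguousarray(ctrl.get_image('top')[:,:,::-1]); cv2.imwrite('pics/t2.png',cv2.resize(im[190:300,275:430],None,fx=5,fy=5,interpolation=2))
E
```

```text
time: 10.4
position: [0.6284, -0.1665, 0.0698]
tool_rot: [2.265, 2.175, 0.003]
ft_force: [-3.0, -1.1, 19.4]
grip_width: 0.009
time: 11.02
position: [0.6278, -0.1659, 0.0974]
tool_rot: [2.265, 2.176, 0.001]
ft_force: [-0.6, -0.9, -0.1]
grip_width: 0.005
t 11.03 p [ 0.6278 -0.1659  0.0974] tipz 0.0834 F [-0.59 -0.87 -0.15] grip 0.0
turn [ 0.001 -0.     0.   ]
tab_far_right@50 [-63.5  -0.9  33.4]
```

View pics/t2.png

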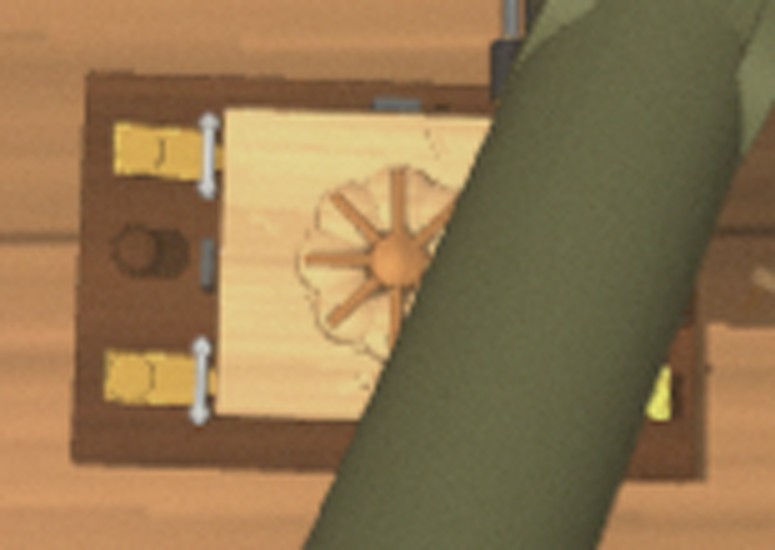

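The plate's left edge and corners are unchanged at crop pixels (225,107) and (218,414). I'll check the far right leaf's position against the first top picture.

```bash
python3 - <<'E'
from t import *
m=ctrl.camera_model('top')
Q=plane(m,np.array([(677,167),(671,394),(114,150),(104,377)])/5+[274.6,189.6],.044)
for q,n in zip(Q,('far_right','near_right','far_left','near_left')): print(n,'leaf end',((q[:2]-C)@Rs*1e3).round(1),'expect y 147')
E
python3 -m handwheel '[[-50,0,0,0,0,0,1],[-62,0,0,0,0,0,1],[-62,0,20,0,0,0,1],[-62,0,30,0,0,0,1],[-62,0,30,0,0,0,1],[-62,0,30,0,0,0,1]]'; python3 go.py tab_far_right@41
```

```text
far_right leaf end [  58.4 -148.3] expect y 147
near_right leaf end [ -61.2 -146. ] expect y 147
far_left leaf end [ 58.2 147.3] expect y 147
near_left leaf end [-61.1 148.3] expect y 147
time: 11.88
position: [0.6253, -0.2268, 0.0665]
tool_rot: [-2.264, -2.178, -0.0]
ft_force: [-0.4, -0.0, -0.0]
grip_width: 0.006
t 11.88 p [ 0.6253 -0.2268  0.0665] tipz 0.0525 F [-0.36 -0.03 -0.  ] grip 0.01
turn [ 0.    -0.     0.002]
tab_far_right@41 [-2.5 -0.8 11.5]
```

```bash
python3 -m handwheel '[[-1,-1,7,0,0,0,1],[-1,-1,9,0,0,0,1],[-1,-1,11,0,0,0,1],[-1,-1,13,0,0,0,1],[-1,-1,13,0,0,0,1]]'; for i in 1 2 3 4 5 6; do python3 -m handwheel '[[0,0,1,0,0,0,1],[0,0,2,0,0,0,1],[0,0,2,0,0,0,1]]' | grep -v -e tool -e grip; done
```

```text
time: 12.5
position: [0.6238, -0.2298, 0.0543]
tool_rot: [2.265, 2.175, -0.0]
ft_force: [-2.5, -0.5, 3.8]
grip_width: 0.007
time: 12.88
position: [0.6238, -0.2304, 0.0523]
ft_force: [-3.1, -1.5, 5.6]
time: 13.25
position: [0.6237, -0.2309, 0.0504]
ft_force: [-1.5, -2.0, 5.4]
time: 13.62
position: [0.6237, -0.2313, 0.0485]
ft_force: [-1.2, -4.1, 5.3]
time: 14.0
position: [0.6238, -0.2315, 0.0466]
ft_force: [-1.3, -2.4, 5.6]
time: 14.38
position: [0.624, -0.2315, 0.0446]
ft_force: [-0.6, -2.3, 4.9]
time: 14.75
position: [0.6243, -0.2311, 0.0426]
ft_force: [-0.7, -3.6, 5.5]
```

```bash
for i in 1 2 3 4; do python3 -m handwheel '[[0,0,1,0,0,0,1],[0,0,1.5,0,0,0,1],[0,0,1.5,0,0,0,1]]' | grep -v -e tool -e grip; done
```

```text
time: 15.12
position: [0.6244, -0.231, 0.0415]
ft_force: [-1.5, -3.8, 6.7]
time: 15.5
position: [0.6244, -0.2311, 0.0412]
ft_force: [-3.4, -1.9, 13.6]
time: 15.88
position: [0.6245, -0.2311, 0.041]
ft_force: [-6.3, -1.3, 21.5]
time: 16.25
position: [0.6245, -0.2311, 0.0408]
ft_force: [-9.0, 0.6, 28.4]
```

The force climbs sharply with the tip at 26.8 mm, so the shim is flat. I'll lift straight up and look.

```bash
python3 -m handwheel '[[0,0,-4,0,0,0,1],[0,0,-10,0,0,0,1],[0,0,-40,0,0,0,1],[0,0,-100,0,0,0,1],[0,0,-140,0,0,0,1],[-60,0,-140,0,0,0,1],[-120,0,-140,0,0,0,1],[-180,0,-140,0,0,0,1],[-180,0,-140,0,0,0,1],[-180,0,-140,0,0,0,1]]'; python3 - <<'E'
from bench import ctrl
import cv2
a=ctrl.get_image('top')[190:300,275:430,::-1]; b=ctrl.get_image('scene')[185:305,200:370,::-1]
cv2.imwrite('pics/t3.png',cv2.resize(a,None,fx=5,fy=5,interpolation=2)); cv2.imwrite('pics/s3.png',cv2.resize(b,None,fx=4.5,fy=4.5,interpolation=2))
cv2.imwrite('pics/w3.png',ctrl.get_image('wrist')[:,:,::-1])
E
```

```text
time: 17.5
position: [0.6168, -0.4077, 0.1743]
tool_rot: [-2.264, -2.175, -0.001]
ft_force: [0.6, 0.4, -0.3]
grip_width: 0.005
```

View pics/t3.png

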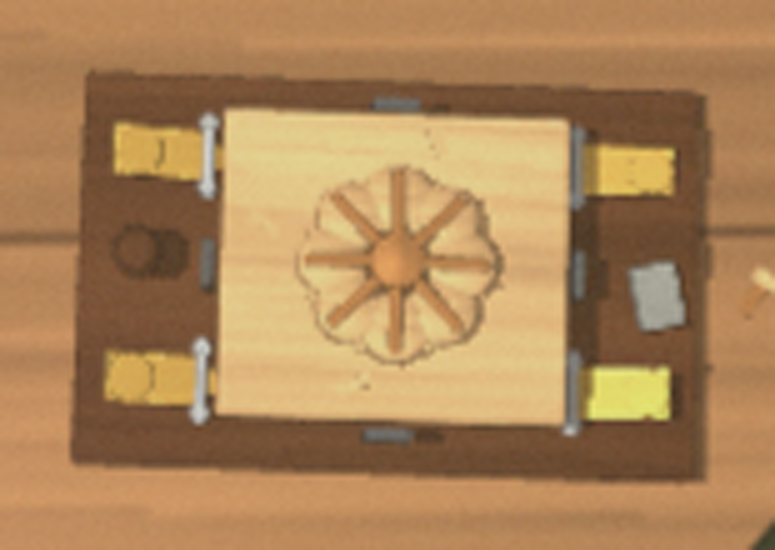

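View pics/s3.png

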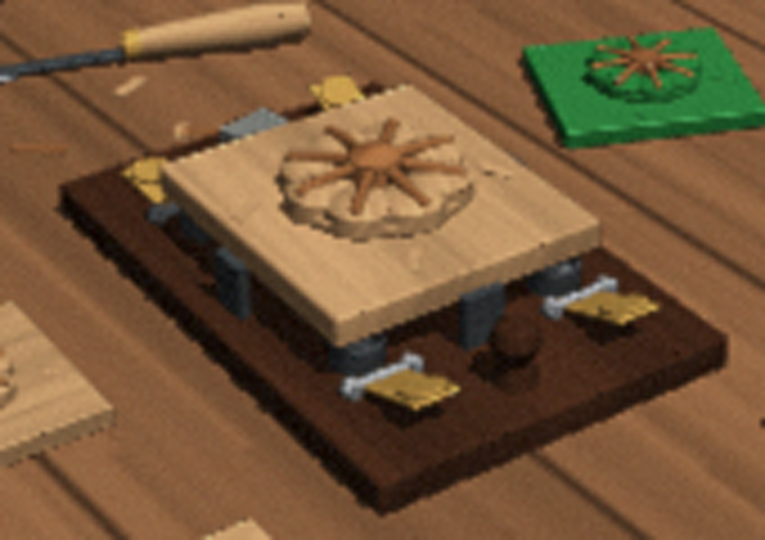

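The far right pad (crop 640,170) has dropped and darkened to its flat look. The other three shims still stand up, and the plate and small items haven't moved. As a last check I'll press the mended corner gently to see that it's firm.

```bash
python3 -m handwheel '[[60,0,0,0,0,0,1],[120,0,0,0,0,0,1],[180,0,0,0,0,0,1],[242,0,0,0,0,0,1],[242,0,0,0,0,0,1],[242,1,50,0,0,0,1],[242,1,90,0,0,0,1],[242,1,100,0,0,0,1],[242,1,100,0,0,0,1],[242,1,100,0,0,0,1]]'; python3 go.py corner_far_right@60
```

```text
time: 18.9
position: [0.6284, -0.1672, 0.0771]
tool_rot: [2.264, 2.175, 0.002]
ft_force: [-0.6, 0.6, 0.5]
grip_width: 0.007
t 18.9 p [ 0.6284 -0.1672  0.0771] tipz 0.0631 F [-0.64  0.56  0.49] grip 0.01
turn [0.003 0.    0.   ]
corner_far_right@60 [ 0.8 -1.5  3.1]
```

```bash
python3 -m handwheel '[[0,-1,1,0,0,0,1],[0,-1,2,0,0,0,1],[0,-1,2.5,0,0,0,1],[0,-1,2.5,0,0,0,1]]';for i in 1 2; do python3 -m handwheel '[[0,0,0.5,0,0,0,1],[0,0,0.8,0,0,0,1],[0,0,0.8,0,0,0,1]]' | grep -v -e tool -e grip; done
```

```text
time: 19.4
position: [0.6268, -0.1671, 0.0739]
tool_rot: [2.265, 2.176, 0.001]
ft_force: [-1.2, -1.1, 4.0]
grip_width: 0.006
time: 19.77
position: [0.6269, -0.1671, 0.0737]
ft_force: [-1.5, 1.7, 10.1]
time: 20.15
position: [0.627, -0.1672, 0.0736]
ft_force: [-3.1, 0.7, 11.4]
```

The corner is firm at 11 N, where it used to give at about 4 N. I'll retreat and check once more.

```bash
python3 -m handwheel '[[0,0,-4,0,0,0,1],[0,0,-14,0,0,0,1],[0,0,-60,0,0,0,1],[0,0,-110,0,0,0,1],[-60,0,-110,0,0,0,1],[-120,0,-110,0,0,0,1],[-180,0,-110,0,0,0,1],[-240,0,-110,0,0,0,1],[-240,0,-110,0,0,0,1],[-240,0,-110,0,0,0,1],[-240,0,-110,0,0,0,1]]'; python3 - <<'E'
from bench import ctrl
import cv2
a=ctrl.get_image('top')[:,:,::-1]; b=ctrl.get_image('scene')[185:305,200:370,::-1]
cv2.imwrite('pics/t4.png',a); cv2.imwrite('pics/s4.png',cv2.resize(b,None,fx=4.5,fy=4.5,interpolation=2))
o=cv2.imread('pics/top0.png'); d=cv2.absdiff(o,a).max(2)[190:300,275:430]; import numpy as np
ys,xs=np.where(d>40); print(len(ys), (xs.min()+275,xs.max()+275,ys.min()+190,ys.max()+190) if len(xs) else '')
E
```

```text
time: 21.52
position: [0.618, -0.4043, 0.1813]
tool_rot: [-2.262, -2.179, -0.002]
ft_force: [-0.7, -0.4, 0.1]
grip_width: 0.003
140 (np.int64(318), np.int64(429), np.int64(213), np.int64(299))
```

View pics/t4.png

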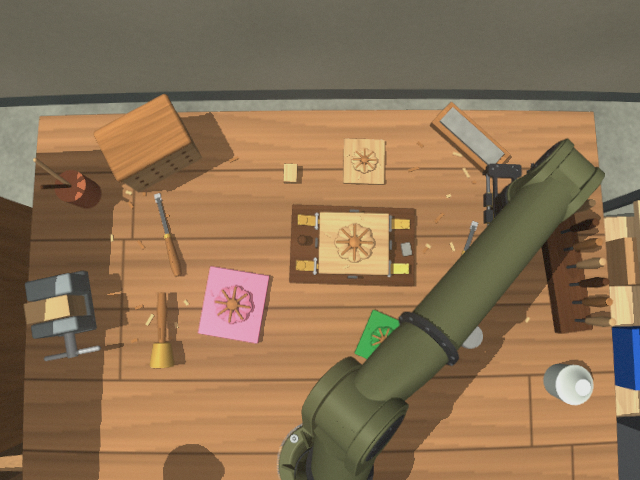

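View pics/s4.png

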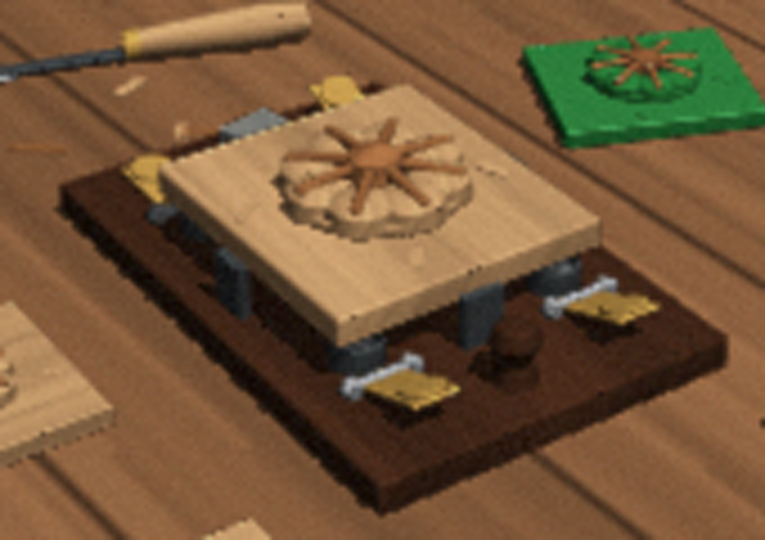

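The far right corner looks slightly different from the picture before the check press, so I'll compare the two closely.

```bash
python3 - <<'E'
import cv2,numpy as np
o=[cv2.imread(f'pics/{n}.png')[50:260,90:330] for n in('c_sc','s3','s4')]
cv2.imwrite('pics/cmp.png',np.hstack([cv2.resize(x,(260,228)) for x in o]))
t=cv2.imread('pics/t4.png')[190:300,275:430]; t=cv2.resize(t,None,fx=5,fy=5,interpolation=2)
o=[cv2.imread('pics/c_top.png'),cv2.imread('pics/t3.png'),t]
cv2.imwrite('pics/cmp2.png',np.hstack([x[80:230,520:720] for x in o]))
E
```

```text
(no output)
```

View pics/cmp.png

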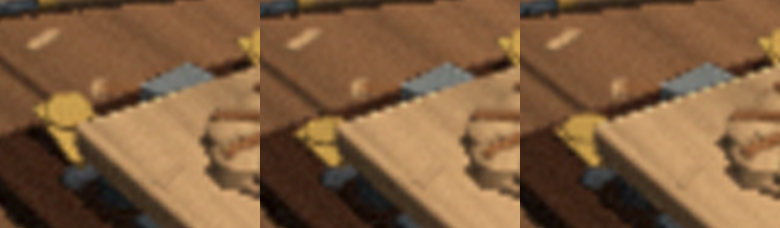

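View pics/cmp2.png

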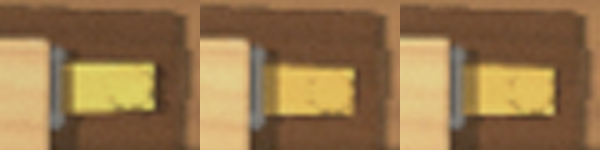

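My check press pushed the shim back up a little: the pad sits slightly higher and the plate's corner slightly lower than in the middle picture. I'll press the shim fully flat again and won't test the corner after that.

```bash
python3 go.py tab_far_right@50
```

```text
t 21.62 p [ 0.6179 -0.4045  0.1816] tipz 0.1676 F [ 0.29 -0.49 -0.09] grip 0.01
turn [ 0.001 -0.001  0.003]
tab_far_right@50 [ 1.752e+02 -1.000e-01  1.178e+02]
```

```bash
python3 -m handwheel '[[60,0,0,0,0,0,1],[120,0,0,0,0,0,1],[175,0,0,0,0,0,1],[175,0,0,0,0,0,1],[175,0,50,0,0,0,1],[175,0,100,0,0,0,1],[175,0,118,0,0,0,1],[175,0,118,0,0,0,1],[175,0,118,0,0,0,1]]'; python3 go.py tab_far_right@27
```

```text
time: 22.75
position: [0.6252, -0.2328, 0.0658]
tool_rot: [2.263, 2.174, 0.003]
ft_force: [-0.7, -0.0, 1.3]
grip_width: 0.005
t 22.75 p [ 0.6252 -0.2328  0.0658] tipz 0.0518 F [-0.72 -0.03  1.27] grip 0.0
turn [ 0.003  0.001 -0.   ]
tab_far_right@27 [ 3.5 -1.  24.8]
```

```bash
python3 -m handwheel '[[3,-1,8,0,0,0,1],[3,-1,14,0,0,0,1],[3,-1,16,0,0,0,1],[3,-1,16,0,0,0,1]]'; for i in 1 2 3 4 5; do python3 -m handwheel '[[0,0,1,0,0,0,1],[0,0,2,0,0,0,1],[0,0,2,0,0,0,1]]' | grep -v -e tool -e grip; done
```

```text
time: 23.25
position: [0.6228, -0.2287, 0.0473]
tool_rot: [-2.265, -2.176, 0.0]
ft_force: [0.3, 0.8, -0.2]
grip_width: 0.004
time: 23.62
position: [0.6229, -0.2287, 0.0454]
ft_force: [-0.5, 0.3, 0.4]
time: 24.0
position: [0.6229, -0.2287, 0.0435]
ft_force: [0.1, 0.2, 1.0]
time: 24.38
position: [0.623, -0.2289, 0.042]
ft_force: [-1.1, 0.9, 4.5]
time: 24.75
position: [0.623, -0.229, 0.0413]
ft_force: [-5.0, 1.1, 12.7]
time: 25.12
position: [0.6231, -0.2291, 0.041]
ft_force: [-7.8, 3.4, 20.7]
```

```bash
python3 -m handwheel '[[0,0,1,0,0,0,1],[0,0,1.5,0,0,0,1],[0,0,1.5,0,0,0,1],[0,0,1.5,0,0,0,1]]'; python3 -m handwheel '[[0,0,-3,0,0,0,1],[0,0,-7,0,0,0,1],[0,0,-12,0,0,0,1],[0,0,-50,0,0,0,1],[0,0,-100,0,0,0,1],[0,0,-140,0,0,0,1],[-60,0,-140,0,0,0,1],[-120,0,-140,0,0,0,1],[-180,0,-140,0,0,0,1],[-180,0,-140,0,0,0,1],[-180,0,-140,0,0,0,1]]'; python3 - <<'E'
from bench import ctrl
import cv2,numpy as np
a=ctrl.get_image('top')[190:300,275:430,::-1]; b=ctrl.get_image('scene')[185:305,200:370,::-1]
cv2.imwrite('pics/t5.png',cv2.resize(a,None,fx=5,fy=5,interpolation=2)); cv2.imwrite('pics/s5.png',cv2.resize(b,None,fx=4.5,fy=4.5,interpolation=2))
o=[cv2.imread(f'pics/{n}.png')[50:260,90:330] for n in('s3','s4','s5')]
u=np.hstack([cv2.resize(x,(260,228)) for x in o])
l=np.hstack([cv2.resize(cv2.imread(f'pics/{n}.png'),(390,276)) for n in('t3','t5')])
cv2.imwrite('pics/cmp3.png',np.vstack([u,l]))
E
```

```text
time: 25.62
position: [0.6231, -0.2291, 0.0408]
tool_rot: [-2.265, -2.176, -0.004]
ft_force: [-10.4, 4.4, 27.9]
grip_width: 0.007
time: 27.0
position: [0.6156, -0.4084, 0.1751]
tool_rot: [-2.265, -2.175, -0.0]
ft_force: [0.3, 0.7, -0.4]
grip_width: 0.007
```

View pics/cmp3.png

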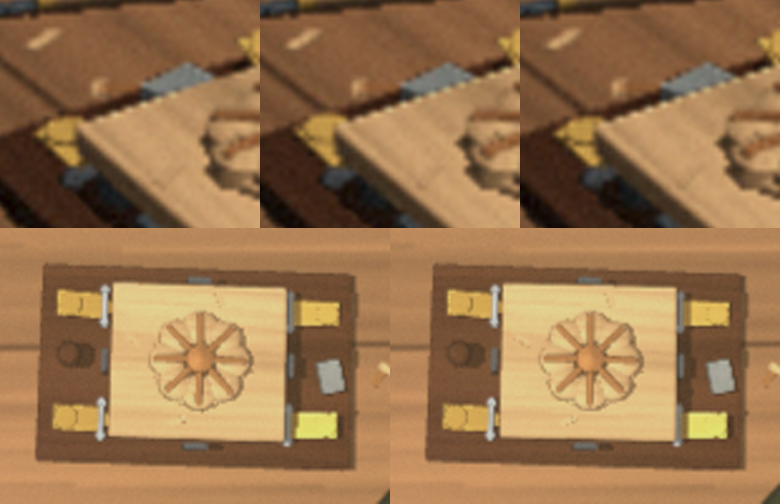

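The shim is flat again and matches the first pressed state. The plate is level, the other three shims are up, and nothing else has moved. Handing in.

```bash
python3 -c "from bench import ctrl; print(ctrl.close_job())"
```

```text
the job is handed in; nothing more can be done
None
```

The far right corner was the rocking one. I pressed its shim fully flat, and the job is handed in at about 27 s.

- **Finding the corner:** Near left and near right stayed firm at 28 N and 22 N. Far right gave at about 3.8 N and sank 4.5 to 5 mm onto its foot, where I pressed it to 19 N. I did not press far left.
- **Shim:** I pressed the far right shim until the force rose sharply, with the fingertip 26.8 mm above the bench. The flat height given is 27 mm.
- **Check that disagreed:** I then pressed the mended corner gently. It held at 11 N, but the pictures showed the shim had crept back up by about 1.5 mm. I pressed it flat again to 28 N, ending at the same 26.8 mm, and did not test the corner again, so I have no firmness reading after that second press.
- **Final pictures:** The far right shim is flat and the other three are standing. The plate looks level and unshifted, the drawer pull and oilstone are where they were, and the robot is clear.

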